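Hold a linear guide inside a half-open tote for packing

TASK

Fold the loose lid of the grey tote right back, well past upright, and leave the other half shut with its parcel on it. Then pick up the linear guide (the long rail with a carriage block near one end), pass it tilted, bare end first, through the open half and bring it level inside, bare end under the shut half. Without banging the tote or disturbing the parcels, finish while still gripping the guide there, all of the rail below the rim, well off the floor and touching neither tote nor lid, so that a colleague can pack foam round it.

Things in the scene. Friction and masses are not known exactly. Their poses are not given: they have to be found in the camera images.
- guide: linear guide, about 0.26 kg, flat on the bench to the robot's left: aluminium rail 270 long, 20 wide, 15 high, black end caps; a steel carriage block 48 long, 40 wide, 4 to 28 above the underside, is locked on it, centred 90 from the rail's middle. Origin: middle of the rail's underside; x along the rail toward the block end (+135; the bare end is at -135), z up.
- guide_block (a point): centre of the carriage block, on the guide's axis, 16 above the rail's underside and 45 from the block end; the place to grip, across its 40 mm width
- tote: grey plastic tote, fixed, on the robot's right: inside 320 (x) by 205 (y), walls 4 thick, rim top 160 above the bench, lined with foam up to 50 above the bench (its floor). Origin: centre of its underside; x points away from the robot, from the shut to the open half. The sealed shut lid covers x = -160 to 0 (underside at 160, top at 169).
- tote_opening (a point): middle of the opening, at rim height: 80 along the tote's x, 160 above the bench. The opening runs from x = 0 (edge of the shut lid) to x = 160 (hinge wall) and over the full 205 width: the 270 rail does not go in flat
- tote_lid (a joint): angle of the loose lid over the open half, rad: 0 shut, 1.57 upright, 2.2 its stop, leaning outward. It starts leaning over the opening (1.0 to 1.35); its stiff hinge (about 0.09 N m) leaves it where it is put. Push it from inside, away from the robot, with 1 to 2 N
- lid_hinge (a point): middle of the loose lid's hinge line, which runs along the tote's y at x = 168, 160 above the bench; the lid reaches 165 from it, is 221 wide, 4 thick (8 with its outer ribs and rolled free edge), 0.1 kg
- lid_parcel: small flat brown parcel 90 x 122 x 32 that lies loose on the tote's shut half, about 105 from the tote's middle; origin at the centre of its underside
- parcel_left: small brown parcel 75 x 112 x 47 on the bench to the left of the guide; origin at the centre of its underside

How it is judged:
By the outcome, as a careful person would: the job done as asked, in the order asked, and still so for the second after the job is handed in, while the arm keeps its last pose, push and grip.
It also fails if it takes over 62 s, if anything falls off the work surface, if the arm or the gripper's body presses on something with over 40 N, if the wrist force passes 120 N, or if a joint passes its speed limit or range.

ROBOT

A 7-joint arm with a two-finger parallel gripper is mounted at the origin on the work surface; the furniture and walls round the work are solid. World frame = base frame: x ahead of the robot, y to its left, z up, the work surface at z = 0. Lengths are in m, angles in degrees, forces in N, time in s.
With the tool pointing down it reaches from about 0.425 to 0.95 m from the base axis. Payload 4.7 kg.
Tool frame: the origin (TCP) lies between the finger pads; the fingertips stand 11 mm ahead of it and the grasp point (between the pads) lies 8 mm behind it (manip.nose_length is the distance from the TCP to the fingertips, in m); z points along the fingers, y is the line along which they close (so a half turn about z gives the same grasp; the last joint's range is limited). The gripper opens to 85 mm and grips with 20 to 120 N. Pads are 22 mm wide; open, the fingers measure 114 mm over their backs; the gripper's body (76 mm by 85 mm) begins 54 mm behind the grasp point. The pads swing forward as they close: fully open they stand 13 mm farther back than shut.
Start: joints at [-68.921, 26.849, -2.785, 87.806, 1.381, 65.374, -4.715], TCP at [0.261, 0.623, 0.242] pointing down, gripper open.
Joint ranges: [-148.3, 148.3], [-19.14, 114.17], [-79.39, 73.82], [5.75, 140.21], [-59.74, 239.74], [12.07, 113.84], [-152.46, 152.46]. Speed limits (degrees/s): [147.25, 147.25, 180, 180, 180, 180, 180].

INTERFACE

Orientations are given as [roll, pitch, yaw] about the fixed x, y, z axes, in that order (R = Rz(yaw) Ry(pitch) Rx(roll)).
In Python, from station import monitor, vision, close_job, models, manip gives the robot as it stands.
- The arm moves only by the tool arm_command, never from a script. Its argument "deltas" is text: rows parted by semicolons, each of 7 numbers parted by spaces: the shift along the world's x, y, z in cm, then the turn, a rotation vector about the world's x, y, z in degrees, then the opening, from -1 (shut) to 1 (fully open). A call has 1 to 20 rows; each row shifts and turns the commanded pose from where the row before left it; what a row does not reach is not made up. A row lasts 1/12 s, in which the tool goes at most 41.7 mm and 7.16 degrees, less where a joint would pass 70% of its speed; a pose out of reach is approached as far as the arm can. A call is refused whole if a number of a shift passes 4.17 or a number of a turn 7.16, either way. A call with a gripper value outside its range is refused whole. The fingers move at their own pace and stop on an object; "force" is the grip in N (left out, the last holds). Time passes only in rows, so rows that do not move let the fingers close. It gives the time, the measured TCP pose, the force, the opening and the grip force at its end, in the units of the state.
- monitor.read_state(): the state, without advancing time (a new reading comes with each control period).
- vision.snapshot(name): name is "scene" or "side" or "wrist"; returns a dict with "pixels" (400x640x3 uint8, blue, green, red), "range_z" (400x640 float32, m along the optical axis (not along the pixel's ray), 0 where there is no reading), "fx", "fy", "cx", "cy" (pixels), "D" ([k1, k2, p1, p2, k3] as OpenCV has them; the pictures are not rectified), "cam_to_world" (4x4, takes a point from camera to world coordinates); the wrist camera has in their place "mount" (4x4, takes a point from camera to tool coordinates, whose origin is the TCP and whose axes are the flange's). Camera axes: x right, y up, looking along -z (the intrinsics and any distortion apply to the point x, -y, -z); pixel columns grow to the right and rows downward; lengths in m; the calibration is good to about 2 mm. A picture is of the moment at which its call begins: read the wrist's pose just before it.
- close_job(): hands the job in; it is judged then, once.
Trained networks look in a picture, given as the dict that the camera call returned (one of the last four; its "shot" number tells which), for a name from the list of things; names that differ only in an ending like _2 or _b are one class to them, and where a whole thing is asked for, a point or a joint stands for the part that bears it (a point fixed in the world has none). Each returns a list of dicts, best first, with "conf" (0 to 1); they miss things now and then, are a little off and sometimes report something else, mostly with a low value. They report only what shows in the picture. A call takes as long as a camera call.
- models.search_frame(picture, label): "extent" ([centre column, centre row, width, height] in pixels, round what is visible of it).
- models.regions_of(picture, label): "region" (400x640 bool, what is visible of it) and "extent" ([centre column, centre row, width, height] in pixels, round what is visible of it).
- models.pinpoint(picture, label): "at" ([column, row] in pixels: a listed point, or the origin of a listed thing).
The state is a dict: "time_s": time; "qpos": joint angles; "joint_velocities": joint speeds; "joint_efforts": joint torques, N m; "tcp_pos": TCP position; "tcp_rot": TCP orientation; "force": force on the tool from outside, world axes, zero at the start; "ft_torque": the same for the moment, N m; "width": finger opening in m; "grasp_force": force on a finger pad.
Only numpy, scipy, OpenCV 4.12 (cv2) and the standard library are available. Lean on these libraries where they do the work, as an engineer would, in place of code of your own. Each camera call takes 0.05 s, during which the arm holds its last target. There are 200 camera calls.

## Working session

There is one attempt and no reset: what is moved stays moved. The work goes in short steps, Python scripts to look and compute and a tool call to move; the robot and the scene stay as the last step left them, time stands still between calls to the robot, and variables do not carry over. Pictures are saved under pics/ and viewed, at most 10 in all, crops included, and the job is handed in when it is done.

Besides the shell and the picture viewer there is one more tool, called after "Request:" as name(argument=value, ...), one argument or row to a line, values as JSON. arm_command: Moves the arm, as the interface text tells. Its arguments: {"type":"object","properties":{"deltas":{"type":"string"},"force":{"type":"number"}},"required":["deltas"]}

```bash
mkdir -p pics; ls; cat > h.py <<'E'
import numpy as np, cv2
from scipy.spatial.transform import Rotation as R
from station import monitor, vision, close_job, models, manip
def cloud(p, T=None):
    z=p["range_z"]; v,u=np.mgrid[0:400,0:640].astype(float)
    K=np.array([[p["fx"],0,p["cx"]],[0,p["fy"],p["cy"]],[0,0,1]])
    n=cv2.undistortPoints(np.stack([u.ravel(),v.ravel()],1)[:,None],K,np.array(p["D"],float))[:,0].reshape(400,640,2)
    c=np.stack([n[...,0]*z,-n[...,1]*z,-z],-1)
    T=np.array(p["cam_to_world"]) if T is None else T
    w=c@T[:3,:3].T+T[:3,3]; w[z<=0]=np.nan
    return w
def fit(w,m,zlo=-1,zhi=9):
    q=w[m]; q=q[np.isfinite(q).all(1)]; q=q[(q[:,2]>zlo)&(q[:,2]<zhi)]
    return q
E
python3 - <<'E'
from h import *
print(monitor.read_state())
for n in("scene","side"):
    p=vision.snapshot(n); cv2.imwrite(f"pics/{n}0.png",p["pixels"])
    w=cloud(p); np.save(f"w_{n}.npy",w)
    for l in("guide","tote","tote_lid","lid_parcel","parcel_left"):
        for r in models.regions_of(p,l)[:1]:
            q=fit(w,r["region"]); print(n,l,round(r["conf"],2),np.round(r["extent"]),len(q),np.round(np.nanpercentile(q,[1,50,99],axis=0),3).tolist() if len(q) else "")
            np.save(f"m_{n}_{l}.npy",r["region"])
E
```

```text
pics
{'time_s': 0.0, 'qpos': array([-68.9229143 ,  26.89949724,  -2.78522384,  87.87574838,
         1.38231001,  65.37339675,  -4.71647431]), 'joint_velocities': array([-0.01621589, -0.01698299,  0.03479738, -0.03610056,  0.03978121,
        0.07690753, -0.0665178 ]), 'joint_efforts': array([ 2.62823687e-05, -5.10301530e+01, -4.64774645e-02, -2.37716264e+01,
        1.07704164e-02,  7.65323464e-03,  8.29831009e-06]), 'tcp_pos': array([0.2606107 , 0.62204171, 0.2412207 ]), 'tcp_rot': array([-1.79885090e+02,  5.14970818e-03,  1.57269343e+02]), 'force': array([ 0.03280452, -0.82023951, -0.70610022]), 'ft_torque': array([0.01576275, 0.01009984, 0.0348779 ]), 'grasp_force': 0.0, 'width': 0.08555169247809472}
scene tote 0.73 [253. 163. 112. 108.] 7883 [[0.247, -0.451, 0.003], [0.545, -0.288, 0.139], [0.582, -0.225, 0.322]]
scene tote_lid 0.8 [224. 145.  57.  70.] 2720 [[0.337, -0.738, 0.049], [0.557, -0.333, 0.244], [0.583, -0.227, 0.325]]
scene lid_parcel 0.69 [272. 130.  42.  20.] 606 [[0.262, -0.421, 0.167], [0.323, -0.348, 0.194], [0.353, -0.301, 0.199]]
scene parcel_left 0.61 [475. 263.  41.  37.] 982 [[0.278, 0.418, 0.0], [0.364, 0.468, 0.045], [0.395, 0.502, 0.051]]
side guide 0.68 [229. 238.  26.  48.] 439 [[0.254, 0.254, -0.002], [0.379, 0.326, 0.016], [0.489, 0.389, 0.03]]
side tote 0.7 [438. 207.  94. 138.] 9596 [[0.236, -0.452, 0.003], [0.394, -0.327, 0.146], [0.576, -0.228, 0.319]]
side tote_lid 0.84 [428. 152.  77.  38.] 2537 [[0.53, -0.508, -0.393], [0.553, -0.34, 0.248], [2.152, -0.23, 0.323]]
side lid_parcel 0.82 [453. 215.  53.  27.] 1109 [[0.259, -0.439, 0.163], [0.282, -0.362, 0.192], [0.348, -0.306, 0.197]]
side parcel_left 0.78 [183. 239.  29.  28.] 746 [[0.28, 0.428, 0.006], [0.321, 0.456, 0.045], [0.39, 0.499, 0.051]]
```

View pics/scene0.png

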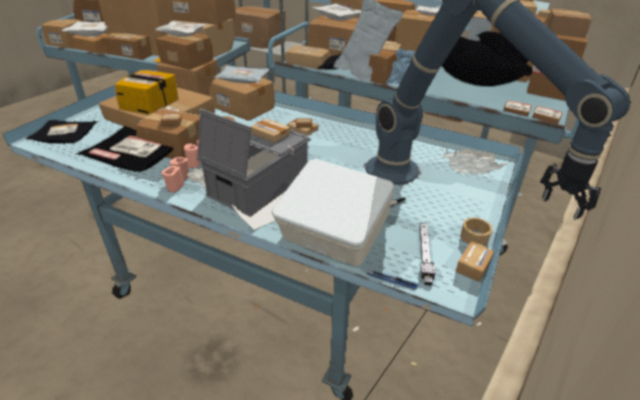

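View pics/side0.png

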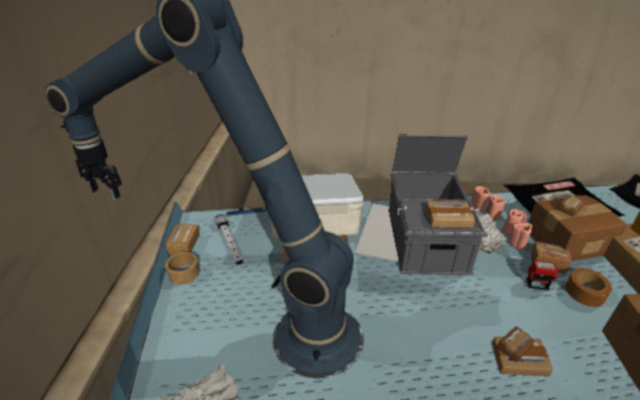

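```bash
python3 - <<'E'
from h import *
for n in("scene","side"):
    w=np.load(f"w_{n}.npy"); 
    # guide points: everything 8..40mm in area right of parcel_left
    m=(w[...,0]>.2)&(w[...,0]<.62)&(w[...,1]>.05)&(w[...,1]<.45)&(w[...,2]>.009)&(w[...,2]<.04)
    q=w[m]
    if n=="side": q=w[np.load("m_side_guide.npy")]; q=q[(q[:,2]>.009)&(q[:,2]<.04)]
    r=cv2.minAreaRect((q[:,:2]*1000).astype(np.float32)); print(n,len(q),r)
    b=q[q[:,2]>.022]; print("block",len(b),cv2.minAreaRect((b[:,:2]*1000).astype(np.float32)), b.mean(0))
    # tote rim / shut lid
    m=(w[...,0]>.2)&(w[...,0]<.62)&(w[...,1]>-.5)&(w[...,1]<-.18)&(w[...,2]>.12)&(w[...,2]<.175)
    q=w[m]; print("rim",len(q),cv2.minAreaRect((q[:,:2]*1000).astype(np.float32)))
    q=w[m&(w[...,2]>.164)]; print("lidtop",len(q),cv2.minAreaRect((q[:,:2]*1000).astype(np.float32)),np.median(q[:,2]))
    m=np.load(f"m_{n}_lid_parcel.npy"); q=w[m]; q=q[q[:,2]>.185]; print("parcel",cv2.minAreaRect((q[:,:2]*1000).astype(np.float32)))
    m=np.load(f"m_{n}_tote_lid.npy"); q=w[m]; q=q[(q[:,2]>.18)&(q[:,0]<.6)&(q[:,1]>-.5)]
    c=q.mean(0); U,S,V=np.linalg.svd(q-c,full_matrices=False); print("lid c",c,"n",V[2],S, "top",np.percentile(q[:,2],99.5))
E
```

```text
scene 1109 ((392.74114990234375, 250.29774475097656), (384.3487548828125, 399.1486511230469), 0.05204717069864273)
block 496 ((438.3067932128906, 280.0870666503906), (197.86944580078125, 530.4146728515625), 44.13654327392578) [0.44251393 0.29936038 0.02981569]
rim 2121 ((408.19769287109375, -335.4292907714844), (231.15438842773438, 357.4000549316406), 89.95903778076172)
lidtop 688 ((411.2296142578125, -335.9420166015625), (222.059326171875, 351.58428955078125), 89.69428253173828) 0.166382909568355
parcel ((307.9118347167969, -361.90606689453125), (125.30313873291016, 96.85836029052734), 88.72681427001953)
lid c [ 0.55565899 -0.33247939  0.25473958] n [0.96703596 0.02773415 0.25312499] [3.17623375 2.13032077 0.10828873] top 0.32579048282175965
side 382 ((374.6826171875, 318.14617919921875), (270.2531433105469, 39.331058502197266), 31.427091598510742)
block 93 ((450.080810546875, 364.4709167480469), (49.81519317626953, 37.88359832763672), 28.88314437866211) [0.44761689 0.36322759 0.02632057]
rim 3735 ((407.8356628417969, -342.25408935546875), (349.4017028808594, 243.15589904785156), 1.4858005046844482)
lidtop 829 ((406.8915100097656, -343.47998046875), (346.56072998046875, 239.75656127929688), 1.5791492462158203) 0.16632210309149653
parcel ((303.2112731933594, -366.170654296875), (120.82904052734375, 91.91272735595703), 89.9559326171875)
lid c [ 0.55156866 -0.33817076  0.25524406] n [0.96675933 0.0282274  0.25412519] [3.06042886 2.05799916 0.09400882] top 0.3232189892745488
```

The scene view shows the guide at about (427,255) beside parcel_left (475,260). A white box at (335,210) stands between the guide and the tote, which is at (253,163) with its lid leaning over the opening. The side view agrees: tote at (438,207), lid_parcel at (453,215).

```bash
python3 - <<'E'
from h import *
print([a for a in dir(manip) if a[0]!="_"],[a for a in dir(monitor) if a[0]!="_"],manip.nose_length)
for n in("scene","side"):
    w=np.load(f"w_{n}.npy")
    m=(w[...,0]>.15)&(w[...,0]<.9)&(w[...,1]>-.2)&(w[...,1]<.3)&(w[...,2]>.03)&(w[...,2]<.3)
    if n=="side": v,u=np.mgrid[0:400,0:640]; m&=(u>315)
    if n=="scene": v,u=np.mgrid[0:400,0:640]; m&=(u<398)&(v>160)
    q=w[m]; print("white",np.percentile(q,[.5,50,99.5],axis=0).round(3).tolist(),cv2.minAreaRect((q[:,:2]*1000).astype(np.float32)))
    # side walls of tote: lines at z .06-.15
    m=(w[...,0]>.2)&(w[...,0]<.6)&(w[...,1]>-.5)&(w[...,1]<-.2)&(w[...,2]>.155)&(w[...,2]<.175)
    q=w[m]
    for lo in np.arange(.24,.58,.04):
        s=q[(q[:,0]>lo)&(q[:,0]<lo+.04)]
        if len(s)>5: print(round(lo+.02,2),len(s),np.percentile(s[:,1],[2,98]).round(4),end=" | ")
    print()
    for lo in np.arange(-.46,-.21,.03):
        s=q[(q[:,1]>lo)&(q[:,1]<lo+.03)]
        if len(s)>5: print(round(lo+.015,3),len(s),np.percentile(s[:,0],[2,98]).round(4),end=" | ")
    print()
    m=(w[...,0]>.2)&(w[...,0]<.35)&(w[...,1]>-.45)&(w[...,1]<-.24)&(w[...,2]>.03)&(w[...,2]<.14)
    q=w[m]
    if len(q)>50: print("near wall",len(q),np.median(q,0), np.polyfit(q[:,1],q[:,0],1))
E
```

```text
['PlanningError', 'nose_length'] ['read_state'] 0.011
white [[0.345, -0.104, 0.033], [0.514, 0.072, 0.142], [0.622, 0.206, 0.183]] ((481.33404541015625, 47.02642822265625), (264.8160705566406, 302.1247863769531), 8.95374584197998)
0.26 142 [-0.3101 -0.2279] | 0.3 139 [-0.3079 -0.2281] | 0.34 258 [-0.4133 -0.2266] | 0.38 283 [-0.3925 -0.226 ] | 0.42 85 [-0.3698 -0.2253] | 0.46 35 [-0.2372 -0.2217] | 0.5 32 [-0.2371 -0.2217] | 0.54 39 [-0.2364 -0.2209] | 0.58 298 [-0.4443 -0.224 ] | 
-0.445 23 [0.5784 0.5856] | -0.415 56 [0.3466 0.5856] | -0.385 94 [0.3463 0.5853] | -0.355 122 [0.3473 0.5847] | -0.325 131 [0.2414 0.5831] | -0.295 252 [0.2418 0.5816] | -0.265 239 [0.2403 0.5804] | -0.235 409 [0.2422 0.5799] | 
near wall 365 [ 0.30904417 -0.41396474  0.05106202] [-0.20444267  0.2251184 ]
white [[0.339, -0.115, 0.038], [0.364, -0.045, 0.146], [0.61, 0.034, 0.181]] ((466.236328125, -41.43540954589844), (297.9764099121094, 146.06321716308594), 3.4267759323120117)
0.26 693 [-0.4524 -0.2341] | 0.3 264 [-0.4512 -0.2314] | 0.34 256 [-0.4587 -0.228 ] | 0.38 319 [-0.4505 -0.2293] | 0.42 85 [-0.4548 -0.2271] | 0.46 48 [-0.4546 -0.2249] | 0.5 47 [-0.4527 -0.2244] | 0.54 38 [-0.4517 -0.2228] | 0.58 358 [-0.4465 -0.2276] | 
-0.445 339 [0.239  0.5782] | -0.415 180 [0.2371 0.5796] | -0.385 189 [0.2358 0.5782] | -0.355 191 [0.2347 0.5792] | -0.325 189 [0.2343 0.5789] | -0.295 432 [0.2352 0.5757] | -0.265 404 [0.2334 0.5735] | -0.235 415 [0.235  0.5732] | 
near wall 2066 [ 0.24478254 -0.34390593  0.08749589] [-0.02258023  0.23691171]
```

Request:
arm_command(
  deltas="2.5 -3 2 0 0 -5 -1;2.5 -3 2 0 0 -5 -1;2.5 -3 2 0 0 -5 -1;2.5 -3 1 0 0 -5 -1;2.5 -3 1 0 0 -5 -1;2.5 -3 0 0 0 -5 -1;2.5 -3 0 0 0 -5 -1;2.5 -3 0 0 0 -5 -1;2 -3.5 0 0 0 -5 -1;2 -3.5 0 0 0 -5 -1;2 -3.5 0 0 0 -5 -1;2 -3.5 0 0 0 -5 -1;2 -3.5 0 0 0 -5 -1;2 -3.5 0 0 0 -5 -1",
)

```text
time_s: 1.77
tcp_pos: [0.5777, 0.1754, 0.3197]
tcp_rot: [180.0, -0.0, 87.0]
force: [0.2, 0.4, -0.2]
width: -0.0003
grasp_force: 0.0
```

Request:
arm_command(
  deltas="-0.8 -3.9 0 0 0 -6.6 -1;-0.8 -3.9 0 0 0 -6.6 -1;-0.8 -3.9 0 0 0 -6.6 -1;-0.8 -3.9 0 0 0 -6.6 -1;-0.8 -3.9 0 0 0 -6.6 -1;-0.8 -3.9 0 0 0 -6.6 -1;-0.8 -3.9 0 0 0 -6.6 -1;-0.8 -3.9 0 0 0 -6.6 -1;-0.8 -3.9 0 0 0 -6.6 -1;-0.8 -3.9 0 0 0 -6.6 -1;-0.8 -3.9 0 0 0 -6.6 -1;-0.8 -3.9 0 0 0 -6.6 -1;-0.8 -3.9 0 0 0 -6.5 -1;0 0 -1 0 0 0 -1;0 0 -1 0 0 0 -1",
)

```text
time_s: 3.02
tcp_pos: [0.4718, -0.3328, 0.2996]
tcp_rot: [179.9, -0.1, 1.3]
force: [0.3, 0.7, -0.6]
width: 0.0
grasp_force: 0.0
```

```bash
python3 - <<'E'
from h import *
s=monitor.read_state(); print(s["tcp_pos"],s["tcp_rot"],s["qpos"].round(0))
p=vision.snapshot("wrist"); cv2.imwrite("pics/w0.png",p["pixels"])
T=np.eye(4); T[:3,:3]=R.from_euler("xyz",s["tcp_rot"],degrees=True).as_matrix(); T[:3,3]=s["tcp_pos"]
w=cloud(p,T@np.array(p["mount"])); np.save("w_w0.npy",w)
print(np.nanpercentile(w.reshape(-1,3),[1,50,99],axis=0).round(3))
p=vision.snapshot("side"); cv2.imwrite("pics/side1.png",p["pixels"])
E
```

```text
[ 0.47179453 -0.33281304  0.29962828] [ 1.79887882e+02 -6.10517487e-02  1.27306328e+00] [ -7.  19.  49.  99. -15.  68. -42.]
[[ 0.062 -0.85  -0.8  ]
 [ 0.483 -0.332  0.09 ]
 [ 0.856  0.461  0.377]]
```

View pics/w0.png

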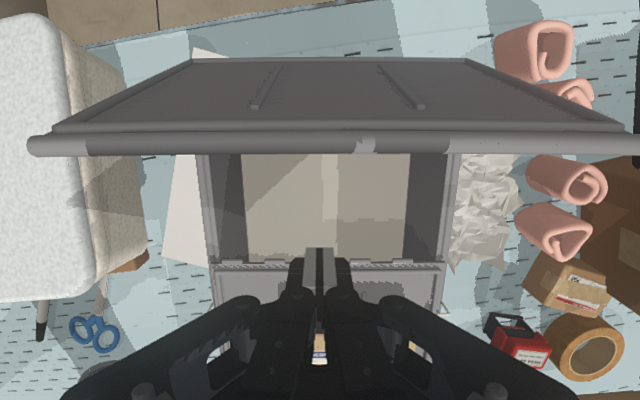

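```bash
python3 - <<'E'
from h import *
w=np.load("w_w0.npy")
v,u=np.mgrid[0:400,0:640]
t=(w[...,2]>.15)&(w[...,2]<.175)&(v<330)&(v>150)&(w[...,0]>.36)&(w[...,0]<.6)&(w[...,1]>-.5)&(w[...,1]<-.18)
for lo in np.arange(.38,.6,.02):
    s=w[t&(w[...,0]>lo)&(w[...,0]<=lo+.02)]
    if len(s)>9:
        y=s[:,1]; L=y[y>-.335];Rr=y[y<-.335]
        print(round(lo+.01,2),len(s),np.percentile(L,[2,98]).round(4) if len(L)>5 else "",np.percentile(Rr,[2,98]).round(4) if len(Rr)>5 else "",np.median(s[:,2]).round(4))
for lo in np.arange(-.44,-.22,.02):
    s=w[t&(w[...,1]>lo)&(w[...,1]<=lo+.02)]; s=s[s[:,0]<.47]
    print(round(lo+.01,2),len(s),np.percentile(s[:,0],[90,99,100]).round(4) if len(s)>5 else "",end="|")
f=(w[...,2]>.02)&(w[...,2]<.08)&(u>250)&(u<400)&(v>160)&(v<240); print("floor",np.median(w[f][:,2]))
m=(w[...,2]>.18)&(v<156)&(w[...,0]>.5)&(w[...,0]<.62)&(w[...,1]>-.47)&(w[...,1]<-.2); q=w[m]
print(np.percentile(q,[1,50,99],axis=0).round(4)); e=q[q[:,2]>q[:,2].max()-.02]; print(np.percentile(e,[1,99],axis=0).round(4))
E
```

```text
0.39 2999 [-0.3022 -0.2295] [-0.4538 -0.3664] 0.1651
0.41 2174 [-0.3029 -0.228 ] [-0.4544 -0.3635] 0.1644
0.43 640 [-0.2387 -0.2261] [-0.4551 -0.4436] 0.1598
0.45 685 [-0.2382 -0.2256] [-0.4544 -0.443 ] 0.1598
0.47 715 [-0.2377 -0.226 ] [-0.4542 -0.4425] 0.1597
0.49 766 [-0.2371 -0.2255] [-0.4535 -0.4413] 0.1601
0.51 275 [-0.2367 -0.225 ] [-0.4534 -0.4411] 0.16
-0.43 860 [0.4056 0.4077 0.4113]|-0.41 794 [0.4085 0.4114 0.4116]|-0.39 838 [0.4052 0.4073 0.4103]|-0.37 647 [0.4085 0.4105 0.411 ]|-0.35 0 |-0.33 0 |-0.31 121 [0.4047 0.4081 0.4084]|-0.29 858 [0.4046 0.4083 0.4088]|-0.27 750 [0.4021 0.4044 0.4075]|-0.25 835 [0.4036 0.4071 0.4077]|-0.23 1531 [0.4615 0.4691 0.47  ]|floor 0.05012888863136283
[[ 0.5319 -0.4416  0.1861]
 [ 0.5446 -0.3368  0.2997]
 [ 0.5751 -0.2336  0.3256]]
[[ 0.5314 -0.4422  0.313 ]
 [ 0.5458 -0.232   0.3258]]
```

Request:
arm_command(
  deltas="1.5 0 -0.9 0 0 0 -1;1.5 0 0 0 0 0 -1;1.2 0 0 0 0 0 -1;1 0 0 0 0 0 -1;1 0 0 0 0 0 -1;1 0 0 0 0 0 -1;1 0 0 0 0 0 -1;1 0 0 0 0 0 -1",
)

```text
time_s: 3.78
tcp_pos: [0.5659, -0.3298, 0.2905]
tcp_rot: [180.0, -0.0, 1.6]
force: [0.1, 0.3, 0.5]
width: -0.0
grasp_force: 0.0
```

Request:
arm_command(
  deltas="1 0 -0.4 0 0 0 -1;1 0 -0.4 0 0 0 -1;1 0 -0.4 0 0 0 -1;1 0 -0.4 0 0 0 -1;0.7 0 -0.4 0 0 0 -1;0.5 0 0 0 0 0 -1;0 0 0 0 0 0 -1",
)

```text
time_s: 4.37
tcp_pos: [0.6181, -0.3294, 0.2694]
tcp_rot: [-180.0, 0.0, 1.6]
force: [0.0, 0.2, -0.2]
width: -0.0005
grasp_force: 0.0
```

```bash
cat >> h.py <<'E'
def lid():
    for n in("scene","side"):
        p=vision.snapshot(n); w=cloud(p); r=models.regions_of(p,"tote_lid")
        if not r: print(n,"none"); continue
        q=w[r[0]["region"]]; q=q[np.isfinite(q).all(1)]; q=q[(q[:,2]>.175)&(q[:,2]<.34)&(q[:,0]<.75)&(q[:,0]>.5)&(q[:,1]>-.46)&(q[:,1]<-.22)]
        c=np.median(q,0)
        for _ in range(5):
            U,S,V=np.linalg.svd(q-c,full_matrices=False); nn=V[2]*np.sign(V[2][0]); d=np.abs((q-c)@nn); q=q[d<max(.004,np.median(d)*2.5)]; c=q.mean(0)
        print(n,round(r[0]["conf"],2),len(q),"theta",round(np.pi/2-np.arctan2(nn[2],nn[0]),3),nn.round(3),c.round(3))
E
python3 - <<'E'
from h import *
lid(); print(monitor.read_state()["force"])
E
```

```text
scene 0.92 1039 theta 2.057 [ 0.884  0.023 -0.467] [ 0.628 -0.329  0.248]
side 0.82 2033 theta 2.06 [ 0.883  0.021 -0.47 ] [ 0.619 -0.336  0.237]
[-0.38126319  0.30664384 -0.30138106]
```

Request:
arm_command(
  deltas="0.6 0 0 0 0 0 -1;0.6 0 0 0 0 0 -1;0 0 0 0 0 0 -1;-2 0 1 0 0 0 -1;-2 0 2 0 0 0 0;0 2 2.5 0 0 2 1;0 3.5 2 0 0 2 1;0 3.9 0 0 0 2 1;0 3.9 0 0 0 2 1;0 3.9 0 0 0 2 1;0 3.9 0 0 0 2 1;0 3.9 0 0 0 2 1;0 3.9 0 0 0 2 1;-1 3.9 0 0 0 2 1;-1 3.9 0 0 0 2 1;-2 3.9 0 0 0 2 1;-2 3.9 0 0 0 2 1;-2 3.9 0 0 0 2 1;-2 3.9 0 0 0 2 1;-2 3.9 0 0 0 2 1",
)

```text
time_s: 6.23
tcp_pos: [0.4728, 0.2242, 0.3458]
tcp_rot: [-180.0, -0.1, 31.7]
force: [-0.2, -0.5, -0.4]
width: 0.0857
grasp_force: 0.0
```

Request:
arm_command(
  deltas="-2 3.9 -1.5 0 0 0 1;-2 3.9 -2 0 0 0 1;-1 2 -2 0 0 0 1;0 0 -2 0 0 0 1;0 0 0 0 0 0 1",
)

```text
time_s: 6.65
tcp_pos: [0.4257, 0.3118, 0.2709]
tcp_rot: [179.9, 0.4, 31.8]
force: [-0.6, -1.3, -0.1]
width: 0.0856
grasp_force: 0.0
```

```bash
python3 - <<'E'
from h import *
s=monitor.read_state(); print(s["tcp_pos"],s["tcp_rot"],s["qpos"].round(0),s["force"],s["ft_torque"])
p=vision.snapshot("wrist"); cv2.imwrite("pics/w1.png",p["pixels"])
T=np.eye(4); T[:3,:3]=R.from_euler("xyz",s["tcp_rot"],degrees=True).as_matrix(); T[:3,3]=s["tcp_pos"]
w=cloud(p,T@np.array(p["mount"])); np.save("w_w1.npy",w)
r=models.regions_of(p,"guide"); print([x["conf"] for x in r])
if r:
    q=w[r[0]["region"]]; q=q[np.isfinite(q).all(1)]; q=q[(q[:,2]>.008)&(q[:,2]<.04)]
    print(len(q),cv2.minAreaRect((q[:,:2]*1000).astype(np.float32)))
    b=q[q[:,2]>.022]; print("block",len(b),cv2.minAreaRect((b[:,:2]*1000).astype(np.float32)),b[:,2].max())
    a=q[q[:,2]<.02]; c=a.mean(0); V=np.linalg.svd((a-c)[:,:2],full_matrices=False)[2]; print("dir",np.degrees(np.arctan2(V[0,1],V[0,0])),c)
print(models.pinpoint(p,"guide_block")[:1])
lid()
E
```

```text
[0.4257041  0.31182182 0.270943  ] [179.90851302   0.40919209  31.79553915] [-64.  12.  27. 107.  -6.  63. -92.] [-0.61883194 -1.28578082 -0.13770002] [-0.01883287 -0.00634673 -0.0023328 ]
[0.85, 0.6]
4057 ((374.56585693359375, 323.1749572753906), (269.0954284667969, 39.700401306152344), 28.732515335083008)
block 1471 ((454.8741760253906, 367.19830322265625), (51.07402801513672, 39.703426361083984), 28.7896671295166) 0.03078352196673262
dir -151.33135675276802 [0.36720169 0.31938301 0.01511977]
[{'at': [289.1, 120.5], 'conf': 0.69}]
  return _methods._mean(a, axis=axis, dtype=dtype,
  ret = um.true_divide(
Traceback (most recent call last):
  File "h.py", line 22, in lid
    U,S,V=np.linalg.svd(q-c,full_matrices=False); nn=V[2]*np.sign(V[2][0]); d=np.abs((q-c)@nn); q=q[d<max(.004,np.median(d)*2.5)]; c=q.mean(0)
                                                     ~^^^
IndexError: index 2 is out of bounds for axis 0 with size 0
```

View pics/w1.png

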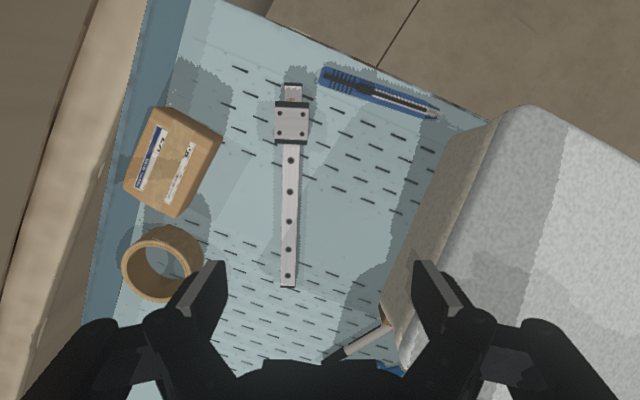

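The guide lies at cols 275–308, rows 82–287, with the block at (291,121). There is free room on both sides, but parcel_left (170,160) and the blue cutter (380,90) are close, so I will go in partly closed.

Request:
arm_command(
  deltas="1 2 0 0 0 -1 0.5;1 2 0 0 0 -1 0.5;0.8 1.5 0 0 0 -1 0.5;0 0 -4 0 0 0 0.5;0 0 -4 0 0 0 0.5;0 0 -4 0 0 0 0.5;0 0 -4 0 0 0 0.5;0 0 -4 0 0 0 0.5;0 0 -2 0 0 0 0.5;0 0 0 0 0 0 0.5",
)

```text
time_s: 7.73
tcp_pos: [0.4552, 0.3641, 0.0509]
tcp_rot: [179.9, 0.4, 28.5]
force: [0.2, -0.0, 0.2]
width: 0.0638
grasp_force: 0.0
```

```bash
python3 - <<'E'
from h import *
s=monitor.read_state(); print(s["tcp_pos"],s["tcp_rot"],s["width"],s["force"])
p=vision.snapshot("wrist"); cv2.imwrite("pics/w2.png",p["pixels"])
for n in("scene","side"):
    p=vision.snapshot(n); r=models.regions_of(p,"tote_lid"); w=cloud(p)
    if r: q=w[r[0]["region"]]; print(n,r[0]["conf"],r[0]["extent"],np.nanpercentile(q,[1,50,99],axis=0).round(3).tolist())
    q=w[(w[...,2]>.19)&(w[...,2]<.34)&(w[...,0]<.75)&(w[...,0]>.54)&(w[...,1]>-.45)&(w[...,1]<-.23)]
    a=np.polyfit(q[:,2],q[:,0],1); print(len(q),np.pi/2+np.arctan(a[0]),q.max(0))
E
```

```text
[0.45517322 0.36411399 0.05094787] [179.87290937   0.40625928  28.49239567] 0.06375510152760737 [ 0.22984492 -0.03186969  0.24158877]
scene 0.93 [207.8, 157.3, 76.5, 49.4] [[0.58, -0.443, 0.158], [0.632, -0.328, 0.239], [0.672, -0.225, 0.304]]
702 2.1303332319388013 [ 0.67491465 -0.23018392  0.30542653]
side 0.88 [423.3, 147.8, 64.8, 46.2] [[0.58, -0.443, 0.164], [0.624, -0.336, 0.231], [0.668, -0.228, 0.3]]
2317 2.1363569232951996 [ 0.67384163 -0.23057579  0.30312426]
```

View pics/w2.png

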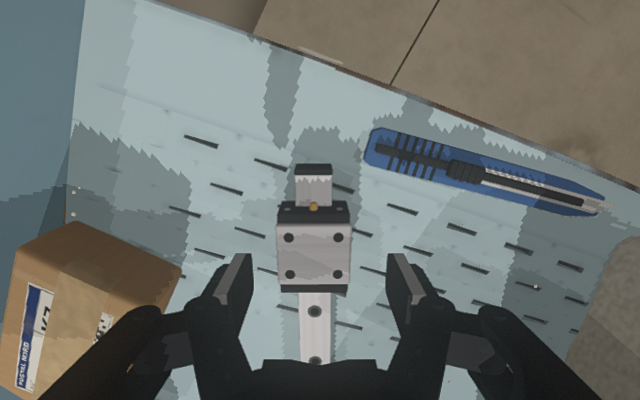

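The block at (314,245) sits midway between the fingers and is aligned with them, and both sides are clear.

Request:
arm_command(
  deltas="-0.1 0.3 -1.5 0 0 0 0.5;0 0 -1.5 0 0 0 0.5;0 0 -0.6 0 0 0 0.5;0 0 -0.4 0 0 0 0.5;0 0 0 0 0 0 0.5",
)

```text
time_s: 8.4
tcp_pos: [0.456, 0.3694, 0.015]
tcp_rot: [-180.0, -0.0, 28.6]
force: [0.2, 0.2, 0.2]
width: 0.0641
grasp_force: 0.0
```

Request:
arm_command(
  deltas="-0.1 -0.2 -0.4 0 0 0 0.5;0 0 0 0 0 0 0.2;0 0 0 0 0 0 -0.2;0 0 0 0 0 0 -0.5;0 0 0 0 0 0 -0.5;0 0 0 0 0 0 -1;0 0 0 0 0 0 -1;0 0 0 0 0 0 -1",
  force=40,
)

```text
time_s: 9.07
tcp_pos: [0.455, 0.3674, 0.0111]
tcp_rot: [-180.0, -0.0, 28.6]
force: [-0.4, -0.1, 5.8]
width: 0.0393
grasp_force: 42.3
```

Request:
arm_command(
  deltas="0 0 0 0 0 0 -1;0 0 0.3 0 0 0 -1;0 0 0.7 0 0 0 -1;0 0 1.5 0 0 0 -1;0 0 2.5 0 0 0 -1;0 0 3 0 0 0 -1;0 0 3 0 0 0 -1;0 0 3 0 0 0 -1;0 0 3 0 0 0 -1;0 0 3 0 0 0 -1;0 0 3 0 0 0 -1;0 0 3 0 0 0 -1;0 0 2 0 0 0 -1;0 0 0 0 0 0 -1",
  force=100,
)

```text
time_s: 10.23
tcp_pos: [0.4566, 0.3683, 0.2953]
tcp_rot: [-179.8, -0.5, 28.6]
force: [1.1, 0.3, -2.2]
width: 0.0384
grasp_force: 100.8
```

```bash
cat > plan.py <<'E'
import numpy as np, heapq
# moving boxes in tool (s along rail, h = back along tool), mm; rail/block/fingers/body/wrist
def box(s0,s1,h0,h1,k=5):
    s=np.arange(s0,s1+.1,(s1-s0)/max(1,round((s1-s0)/k))); h=np.arange(h0,h1+.1,(h1-h0)/max(1,round((h1-h0)/k)))
    return np.array([(a,b) for a in s for b in (h0,h1)]+[(a,b) for a in (s0,s1) for b in h])
P=np.vstack([box(-225,45,-11,4),box(-24,24,-7,17),box(-13,13,-11,62),box(-42,42,62,200,10),box(-60,60,200,400,20)])
th=2.13; d=np.array([-np.cos(th),np.sin(th)])
B=np.array([[-168,0,160,169],[-160,-48,169,203],[-170,-160,-50,160],[160,174,-50,164],[-300,300,-50,50]],float)
def clr(x,z,a):
    a=np.radians(a); c,s=np.cos(a),np.sin(a)
    q=np.stack([x+P[:,0]*c-P[:,1]*s, z+P[:,0]*s+P[:,1]*c],1)
    m=1e9
    for x0,x1,z0,z1 in B:
        dx=np.maximum(x0-q[:,0],q[:,0]-x1); dz=np.maximum(z0-q[:,1],q[:,1]-z1)
        m=min(m,np.where((dx<0)&(dz<0),-1,np.hypot(np.maximum(dx,0),np.maximum(dz,0))).min())
    r=q-[168,160]; t=np.clip(r@d,0,168); return min(m,np.hypot(*(r-t[:,None]*d).T).min()-6)
if __name__=="__main__":
    X=np.arange(20,260,10); Z=np.arange(90,471,10); A=np.arange(0,66,5)
    C=np.array([[[clr(x,z,a) for a in A] for z in Z] for x in X])
    goal=(list(X).index(90),list(Z).index(110),0); print("goal clr",C[goal])
    D={goal:0};H=[(0,goal)];pr={}
    moves=[(i,j,k) for i in(-1,0,1) for j in(-1,0,1) for k in(-1,0,1) if (i,j,k)!=(0,0,0)]
    while H:
        dd,n=heapq.heappop(H)
        if dd>D[n]: continue
        if Z[n[1]]>=450: break
        for m in moves:
            t=tuple(np.add(n,m))
            if min(t)<0 or t[0]>=len(X) or t[1]>=len(Z) or t[2]>=len(A) or C[t]<8: continue
            e=dd+(np.hypot(m[0],m[1])+.7*abs(m[2]))*(1+(25/max(C[t],1))**2)
            if e<D.get(t,1e9): D[t]=e;pr[t]=n;heapq.heappush(H,(e,t))
    while True:
        print(X[n[0]],Z[n[1]],A[n[2]],round(C[n]))
        if n==goal: break
        n=pr[n]
E
python3 plan.py
```

```text
goal clr 25.0
190 450 55 114
190 440 55 106
190 430 55 98
190 420 55 90
190 410 55 82
190 400 55 76
190 390 55 70
190 380 55 65
190 370 55 61
190 360 55 58
190 350 55 58
190 340 55 58
190 330 55 54
180 320 55 53
180 310 55 51
170 300 55 53
160 290 55 49
160 280 50 41
160 270 50 41
150 260 45 31
150 250 45 33
150 240 40 27
140 230 40 27
130 220 35 21
130 210 35 22
120 200 30 21
110 190 30 18
110 180 25 20
100 170 20 18
90 160 20 23
90 150 15 24
90 140 10 24
90 140 5 24
90 130 5 24
90 130 0 25
90 120 0 25
90 110 0 25
```

Request:
arm_command(
  deltas="1 -1.5 1 0 0 -1 -1;1 -2.5 1 0 0 -1.5 -1;1 -3 1 0 0 -1.5 -1;1 -3.5 1 0 0 -1.5 -1;1 -3.5 1 0 0 -1.5 -1;1 -3.5 1 0 0 -1.5 -1;1 -3.5 1 0 0 -1.5 -1;1 -3.5 1 0 0 -1.5 -1;1 -3.5 1 0 0 -1.5 -1;1 -3.5 1 0 0 -1.5 -1;1 -3.5 0.5 0 0 -1.5 -1;1 -3.5 0 0 0 -1.5 -1;1 -3.5 0 0 0 -1.5 -1;1 -3.5 0 0 0 -1.5 -1;0 -3.5 0 0 0 -1.5 -1;0 -3.5 0 0 0 -1.5 -1;0 -3.5 0 0 0 -1.5 -1;0 -3.5 0 0 0 -1.6 -1;0 -3.5 0 0 0 0 -1;0 -3 0 0 0 0 -1",
)

```text
time_s: 11.9
tcp_pos: [0.5932, -0.2954, 0.3934]
tcp_rot: [-180.0, 0.2, 1.8]
force: [0.3, -0.6, -1.4]
width: 0.0387
grasp_force: 100.8
```

Request:
arm_command(
  deltas="0 -2.5 0 0 -1 0 -1;0 -2 0 0 -3 0 -1;0 -1 0 0 -5 0 -1;0 0 0 0 -5 0 -1;0 0 0 0 -5 0 -1;0 0 0 0 -5 0 -1;0 0 0 0 -5 0 -1;0 0 0 0 -5 0 -1;0 0 0 0 -5 0 -1;0 0 0 0 -5 0 -1;0 0 0 0 -5 0 -1;0 0 0 0 -4 0 -1;0 0 0 0 -2 0 -1;0 0 0 0 0 0 -1;0 0 0 0 0 0 -1",
)

```text
time_s: 13.15
tcp_pos: [0.5931, -0.3518, 0.3877]
tcp_rot: [178.1, -49.8, 2.5]
force: [0.0, -1.1, -2.5]
width: 0.0384
grasp_force: 101.1
```

```bash
cat >> h.py <<'E'
def inhand(tag):
    s=monitor.read_state(); print(s["tcp_pos"].round(4),s["tcp_rot"].round(2),s["qpos"].round(0),s["force"].round(1),s["ft_torque"].round(2),s["width"])
    Rm=R.from_euler("xyz",s["tcp_rot"],degrees=True).as_matrix()
    for n in("scene","side"):
        p=vision.snapshot(n); cv2.imwrite(f"pics/{n}_{tag}.png",p["pixels"]); w=cloud(p); r=models.regions_of(p,"guide")
        t=((w-s["tcp_pos"])@Rm)*1000
        if r: print(n,"guide",round(r[0]["conf"],2),np.round(r[0]["extent"]))
        m=(np.abs(t[...,1])<16)&(t[...,0]>-260)&(t[...,0]<80)&(np.abs(t[...,2])<40)
        q=t[m]; l=q[q[:,0]<-35]
        if len(l)>20:
            print(n,len(q),"s",np.percentile(q[:,0],[1,99]).round(1),"h,y slope deg",[round(float(np.degrees(np.arctan(np.polyfit(l[:,0],l[:,k],1)[0]))),1) for k in(2,1)],"med",np.median(l,0).round(1))
E
python3 - <<'E'
from h import *
inhand("a")
E
```

```text
[ 0.5931 -0.3518  0.3877] [178.13 -49.85   2.54] [ 29.   9.  11. 108. -59.  37.  -8.] [ 0.  -1.1 -2.5] [-0.02  1.16 -0.06] 0.03840826501796715
scene guide 0.84 [219. 118.  46.  42.]
scene 380 s [-223.9   42.6] h,y slope deg [0.0, 0.6] med [-123.7   -7.6    5.2]
side guide 0.95 [437. 141.  17.  72.]
side 550 s [-227.2   -1.4] h,y slope deg [-0.1, -0.5] med [-128.8   -3.3   -0.3]
```

```bash
python3 - <<'E'
from plan import *
for W in ([(185,388,48),(185,340,48),(175,310,48),(160,280,47),(150,250,44),(140,230,40),(130,210,35),(120,200,31),(110,185,27),(100,168,20),(92,150,14),(90,135,5),(90,120,0),(90,110,0)],[(185,388,45),(185,340,45),(175,310,45),(160,280,44),(145,250,42),(135,230,38),(130,215,35)]):
    for a,b in zip(W,W[1:]):
        print(b,round(min(clr(*(np.array(a)+(np.array(b)-a)*t)) for t in np.linspace(0,1,6))),end=" ")
    print()
E
```

```text
(185, 340, 48) 32 (175, 310, 48) 25 (160, 280, 47) 26 (150, 250, 44) 31 (140, 230, 40) 27 (130, 210, 35) 22 (120, 200, 31) 22 (110, 185, 27) 23 (100, 168, 20) 17 (92, 150, 14) 16 (90, 135, 5) 22 (90, 120, 0) 24 (90, 110, 0) 25 
(185, 340, 45) 27 (175, 310, 45) 14 (160, 280, 44) 14 (145, 250, 42) 21 (135, 230, 38) 24 (130, 215, 35) 24
```

Request:
arm_command(
  deltas="0 0.5 0 0 2 0 -1;0 0.5 0 0 0 0 -1;0 0.5 -1 0 0 0 -1;0 0 -1 0 0 0 -1;0 0 -1 0 0 0 -1;0 0 -0.5 0 0 0 -1;0 0 0 0 0 0 -1",
)

```text
time_s: 13.93
tcp_pos: [0.5952, -0.3325, 0.352]
tcp_rot: [178.3, -47.9, 2.8]
force: [-0.6, 1.0, -2.5]
width: 0.0386
grasp_force: 101.1
```

```bash
cat >> h.py <<'E'
def st(tgt=None):
    "tgt: tote x, z (mm), tilt deg -> deltas cm, rotvec deg"
    s=monitor.read_state(); y=np.radians(1.5); c,sn=np.cos(y),np.sin(y); d=s["tcp_pos"]-[.4085,-.3415,0]
    Rm=R.from_euler("xyz",s["tcp_rot"],degrees=True)
    print("tote x,y,z",np.round([1000*(d[0]*c+d[1]*sn),1000*(-d[0]*sn+d[1]*c),1000*d[2]],1),"rot",s["tcp_rot"].round(1),"q",s["qpos"].round(1),"F",s["force"].round(1),"w",round(s["width"],4),round(s["grasp_force"]))
    if tgt:
        X=np.array([.4085+tgt[0]/1e3*c,-.3415+tgt[0]/1e3*sn,tgt[1]/1e3])
        G=R.from_euler("xyz",[180,-tgt[2],1.5],degrees=True)
        print(tgt,"d cm",((X-s["tcp_pos"])*100).round(2),"rv",(G*Rm.inv()).as_rotvec(degrees=True).round(2))
E
python3 - <<'E'
from h import *
st((185,340,47))
E
```

```text
tote x,y,z [186.9   4.1 352. ] rot [178.3 -47.9   2.8] q [ 32.3  10.    5.2 110.1 -58.9  33.   -7.3] F [-0.6  1.  -2.5] w 0.0386 101
(185, 340, 47) d cm [-0.18 -0.42 -1.2 ] rv [ 1.1   0.91 -0.03]
```

Request:
arm_command(
  deltas="-0.2 -0.2 -1 0.5 0 0 -1;-0.2 -0.2 -1 0.5 0 0 -1;-0.4 0 -1 0 0 0 -1;-0.4 0 -1 0 0 0 -1;-0.4 0 -1 0 0 0 -1;-0.5 0 -1 0 0 0 -1;-0.5 0 -1 0 0 0 -1;0 0 0 0 0 0 -1",
)

```text
time_s: 14.6
tcp_pos: [0.5676, -0.3385, 0.2821]
tcp_rot: [179.9, -47.9, 1.4]
force: [-0.5, -0.5, -2.3]
width: 0.038
grasp_force: 101.1
```

```bash
python3 - <<'E'
from h import *
st((150,250,44))
E
```

```text
tote x,y,z [159.1  -1.1 282.1] rot [179.9 -47.9   1.4] q [ 67.   16.2 -32.3 114.7 -59.4  23.3   0.2] F [-0.5 -0.5 -2.3] w 0.038 101
(150, 250, 44) d cm [-0.91  0.09 -3.21] rv [-0.01  3.91  0.19]
```

Request:
arm_command(
  deltas="-0.3 0 -1 0 1 0 -1;-0.3 0 -1 0 1.5 0 -1;-0.3 0 -1.2 0 1.5 0 -1;-0.3 0 -0.7 0 1.3 0 -1;-0.4 0 -0.7 0 1.3 0 -1;-0.3 0 -0.6 0 1.3 0 -1;0 0 0 0 0 0 -1",
)

```text
time_s: 15.18
tcp_pos: [0.5512, -0.3377, 0.2328]
tcp_rot: [179.8, -40.1, 1.6]
force: [-0.3, -0.5, -2.2]
width: 0.0388
grasp_force: 101.1
```

```bash
python3 - <<'E'
from h import *
st((130,210,35)); inhand("b")
E
```

```text
tote x,y,z [1.428e+02 1.000e-01 2.328e+02] rot [179.8 -40.1   1.6] q [ 59.   17.5 -24.3 115.3 -47.4  23.2 -10.7] F [-0.3 -0.5 -2.2] w 0.0388 101
(130, 210, 35) d cm [-1.28 -0.04 -2.28] rv [-0.02  5.11 -0.03]
[ 0.5512 -0.3377  0.2328] [179.84 -40.11   1.62] [ 59.  17. -24. 115. -47.  23. -11.] [-0.3 -0.5 -2.2] [-0.06  0.91 -0.01] 0.03875898390270387
scene guide 0.57 [237. 151.  45.  23.]
scene 243 s [-226.2   43.8] h,y slope deg [0.2, -0.1] med [-128.    -9.2    3.7]
side guide 0.91 [430. 176.  13.  44.]
side 345 s [-149.5    4. ] h,y slope deg [2.2, 0.1] med [-91.   -1.3  -1.3]
```

View pics/side_b.png

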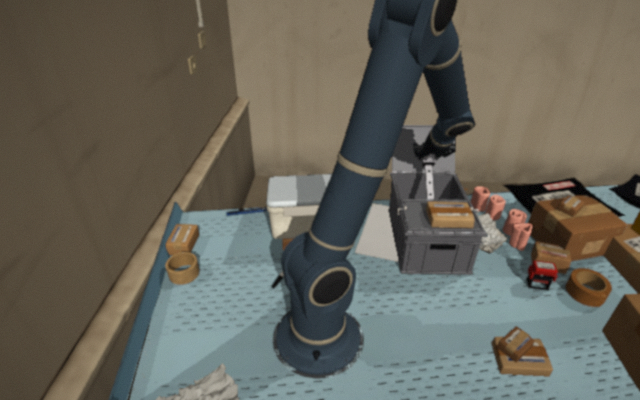

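The side view shows the guide at (430,176) going bare end down into the opening. The lid at (423,148) is folded back and the parcel at (450,213) is undisturbed.

Request:
arm_command(
  deltas="-0.6 0 -1.1 0 2.5 0 -1;-0.7 0 -1.2 0 2.5 0 -1;-0.5 0 -0.5 0 2.5 0 -1;-0.5 0 -0.5 0 2.5 0 -1;-0.5 0 -0.7 0 1.5 0 -1;-0.5 0 -0.8 0 1.5 0 -1;0 0 -0.5 0 2 0 -1;0 0 0 0 0 0 -1",
)

```text
time_s: 16.05
tcp_pos: [0.5186, -0.3379, 0.18]
tcp_rot: [-179.7, -25.2, 1.3]
force: [-0.1, -0.3, -2.3]
width: 0.0383
grasp_force: 101.1
```

```bash
python3 - <<'E'
from h import *
st((90,160,20))
E
```

```text
tote x,y,z [110.1   0.7 180. ] rot [-179.7  -25.2    1.3] q [ 44.   18.9  -9.2 113.6 -25.1  29.8 -32.8] F [-0.1 -0.3 -2.3] w 0.0383 101
(90, 160, 20) d cm [-2.01 -0.12 -2.  ] rv [-0.44  5.18  0.04]
```

Request:
arm_command(
  deltas="-0.5 0 -0.5 0 2.5 0 -1;-0.5 0 -0.5 0 2.5 0 -1;-0.5 0 -0.5 0 0 0 -1;-0.5 0 -0.5 0 0 0 -1;0 0 -0.5 0 2.5 0 -1;0 0 -0.5 0 2.5 0 -1;0 0 -0.5 0 2.5 0 -1;0 0 -0.5 0 2.5 0 -1;0 0 -0.1 0 2.5 0 -1;0 0 -0.4 0 2.5 0 -1;0 0 -0.5 0 2.5 0 -1;0 0 -0.5 0 2.5 0 -1;0 0 -0.5 0 0 0 -1;0 0 -0.5 0 0 0 -1;0 0 0 0 0 0 -1",
)

```text
time_s: 17.3
tcp_pos: [0.4961, -0.338, 0.1135]
tcp_rot: [-179.0, -0.1, 1.1]
force: [-1.6, 0.4, -2.2]
width: 0.0385
grasp_force: 101.1
```

```bash
python3 - <<'E'
from h import *
st((90,110,0)); inhand("c"); lid()
for n in("scene","side"):
    p=vision.snapshot(n); w=cloud(p); r=models.regions_of(p,"lid_parcel")
    if r: q=w[r[0]["region"]]; q=q[q[:,2]>.185]; print("parcel",cv2.minAreaRect((q[:,:2]*1000).astype(np.float32)))
s=monitor.read_state(); p=vision.snapshot("wrist"); cv2.imwrite("pics/w3.png",p["pixels"])
E
```

```text
tote x,y,z [ 87.7   1.2 113.5] rot [-1.79e+02 -1.00e-01  1.10e+00] q [ 27.6  28.    4.1 105.2  -3.8  47.3 -55.1] F [-1.6  0.4 -2.2] w 0.0385 101
(90, 110, 0) d cm [ 0.23 -0.11 -0.35] rv [-0.99  0.13  0.41]
[ 0.4961 -0.338   0.1135] [-1.7901e+02 -1.5000e-01  1.0900e+00] [ 28.  28.   4. 105.  -4.  47. -55.] [-1.6  0.4 -2.2] [-0.02 -0.16 -0.01] 0.03851619777938126
scene guide 0.49 [254. 160.  35.  17.]
scene 282 s [-155.8   79.5] h,y slope deg [0.2, -1.2] med [-102.2   -8.1   -0.9]
side 324 s [-257.3   74.5] h,y slope deg [51.7, 6.4] med [-2.518e+02  1.000e-01  1.200e+00]
scene 0.74 818 theta 2.137 [ 0.844  0.022 -0.537] [ 0.636 -0.328  0.246]
side 0.73 1341 theta 2.142 [ 0.841  0.023 -0.541] [ 0.627 -0.312  0.237]
parcel ((305.65557861328125, -364.0277099609375), (129.8574981689453, 94.86437225341797), 88.93090057373047)
parcel ((303.60595703125, -365.76300048828125), (91.12777709960938, 119.86944580078125), 0.2782438397407532)
```

View pics/w3.png

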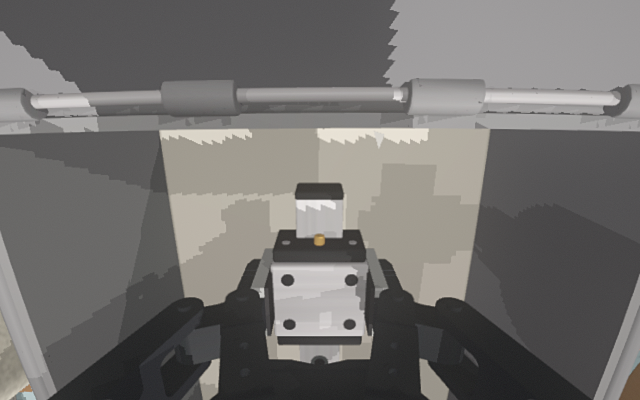

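View pics/side_c.png

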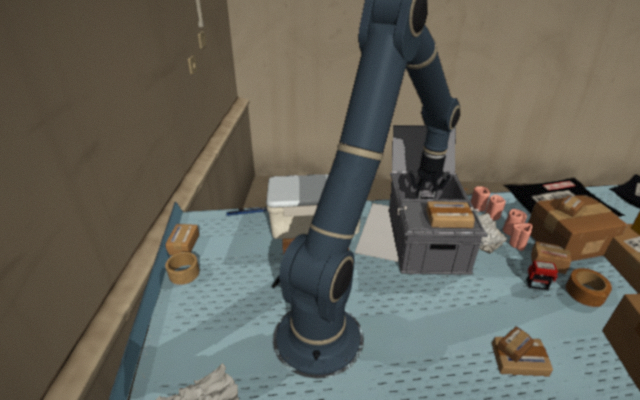

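The wrist view shows the guide level in the opening: block at (318,300), end cap at (320,190), clear of the walls and the hinge. The side view shows the parcel unmoved and the lid folded back (measured at 2.14 rad). I will make a small trim and let it settle.

Request:
arm_command(
  deltas="0.2 -0.1 -0.3 -0.5 0 0.2 -1;0 0 0 -0.5 0 0.2 -1;0 0 0 0 0 0 -1;0 0 0 0 0 0 -1;0 0 0 0 0 0 -1;0 0 0 0 0 0 -1;0 0 0 0 0 0 -1;0 0 0 0 0 0 -1",
)

```text
time_s: 18.62
tcp_pos: [0.4996, -0.3394, 0.1121]
tcp_rot: [179.9, -0.2, 1.5]
force: [-0.2, -0.1, -2.8]
width: 0.0383
grasp_force: 101.1
```

```bash
python3 - <<'E'
from h import *
st((90,110,0)); s=monitor.read_state(); print(s["joint_velocities"].round(2))
E
```

```text
tote x,y,z [ 91.1  -0.3 112.1] rot [179.9  -0.2   1.5] q [ 26.8  28.1   4.5 105.3  -2.9  46.5 -55.7] F [-0.2 -0.1 -2.8] w 0.0383 101
(90, 110, 0) d cm [-0.11  0.03 -0.21] rv [ 0.13  0.18 -0.03]
[-0.06 -0.07 -0.03 -0.06 -0.09 -0.03 -0.02]
```

```bash
python3 - <<'E'
from h import *
print(close_job())
E
```

```text
the job is handed in; nothing more can be done
None
```

The job is handed in at about 18.6 s: the loose lid is folded back to about 2.14 rad, the other half is still shut with its parcel unmoved, and the gripper holds the guide level inside with its bare end under the shut half, about 50 mm off the floor, top about 45 mm below the rim, about 25 mm clear of the end walls.

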